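Shut the vacuum jug and hold it up clear of its drip tray

TASK

I want to slide the drip tray out and empty it. First shut the flap lid of the steel vacuum jug fully while the jug still stands in the tray, then lift the jug straight up and hold it steady and upright about 8 cm above the tray without shifting the tray, the tea tin, the tea glass, the teaspoon or the red sachet; the job finishes with you still holding the jug in the air.

Things in the scene. Friction and masses are not known exactly. Their poses are not given: they have to be found in the camera images.
- jug: steel vacuum jug in the drip tray, the only one on the table (leave the one below the dispenser's tap). Foot 140 mm across, neck 72 mm, solid to z = 240 mm; 0.35 to 0.6 kg. Origin: on its upright axis at the underside; +z up, +x to the handle (starts roughly towards the robot), -x to the spout. Centre of mass near the axis, about 90 mm up
- handle_top (a point): middle of the level top bar of the jug's handle, at jug frame x 65.5, y 0, z 211 mm (axes as the jug's). The bar leaves the neck along +x, from x 36 to 75 mm, z 206 to 217 mm, 18 mm wide across y, with free air beside and 25 mm below it; then it bends down to an upright grip at x 85 to 101, z 97 to 193 mm, 20 mm wide. Not slippery; grip firmly, 40 N or more, as the jug hangs off-centre
- hinge (a point): pivot of the flap lid on the jug's head (jug frame x 44.7, y 0, z 241 mm); the axis runs along the jug's y
- flask_lid (a joint): angle of the jug's flap lid: 0 = shut (flat on the mouth), 1.57 = standing straight up, stop at 1.83 leaning over the handle. Light friction hinge, stays where left, no spring or catch. Shut it by pushing it from the handle side over towards the spout, then down. Its thumb lever, 16 mm wide, stands at x 45 to 60 mm up to z 260 mm when shut; when open it lies just above the handle's bar
- flap_mid (a point): middle of the flap's outer (upper) face. The flap is a round plate 66 mm across and 7 mm thick; this point lies 44 mm from the hinge pivot along the flap, the free edge 77 mm. When shut it is at jug frame x 0.5, y 0, z 250 mm
- drip_tray: round black drip tray, 176 mm across, 18 mm tall, with a steel drainer plate and a 36 mm wide pull tab on the robot's side; loose, 0.7 kg. The jug's foot stands in its recess, 148 mm across and 8 mm deep, floor 10 mm above the table. Origin: centre of the underside, z up
- dispenser_top (a point): centre of the top of the tall white dispenser, fixed, 388 mm tall, 300 mm across with its rim and bail; it stands to the right of the jug, between it and where the gripper starts: pass well above it. A kettle, canister, jar and cup stack, up to 250 mm tall, stand along the wall behind the tray
- tea_tin: tin with a dark blue band, 57 mm across, 72 mm tall, behind the tray to the right; bystander, origin at its underside's centre
- tea_glass: waisted tea glass, 62 mm across, 86 mm tall, at the front right; bystander, origin at its underside's centre
- teaspoon: teaspoon, 134 mm long, lying at the front; bystander, origin at its underside's centre
- sachet_a: red stick sachet, 91 x 30 x 8 mm, lying at the front left; bystander, origin at its underside's centre

How it is judged:
By the outcome, as a careful person would: the job done as asked, in the order asked, and still so for the second after the job is handed in, while the arm keeps its last pose, push and grip.
It also fails if it takes over 50 s, if anything falls off the work surface, if the arm or the gripper's body presses on something with over 40 N, if the wrist force passes 120 N, or if a joint passes its speed limit or range.

ROBOT

A 6-joint arm with a two-finger parallel gripper is mounted at the origin on a cart in front of the work surface, level with it; the furniture and walls round the work are solid. World frame = base frame: x ahead of the robot, y to its left, z up, the work surface at z = 0. Lengths are in m, angles in rad, forces in N, time in s.
With the tool pointing down it reaches from about 0.35 to 0.975 m from the base axis. Payload 4.9 kg.
Tool frame: the origin (TCP) lies between the finger pads; the fingertips stand 25 mm ahead of it and the grasp point (between the pads) lies 6 mm ahead of it (manip.tcp_to_tips is the z of the fingertips in the tool frame, in m); z points along the fingers, y is the line along which they close (so a half turn about z gives the same grasp; the last joint's range is limited). The gripper opens to 85 mm and grips with 20 to 120 N. Pads are 22 mm wide; open, the fingers measure 114 mm over their backs; the gripper's body (76 mm by 85 mm) begins 54 mm behind the grasp point. The pads swing forward as they close: fully open they stand 13 mm farther back than shut.
Start: joints at [-1.431, 0.053, 1.613, -0, 1.476, -0.119], TCP at [0.16, -0.604, 0.256] pointing down, gripper open.
Joint ranges: [-3.01, 3.01], [-1.01, 2.22], [0.06, 2.58], [-1.02, 4.17], [0.09, 2.62], [-3.14, 3.14]. Speed limits (rad/s): [2.57, 2.57, 3.14, 3.14, 3.14, 3.14].

INTERFACE

Orientations are given as a unit quaternion [w, x, y, z].
In Python, from plant import manip gives the robot as it stands. The module is installed in compiled form; this text tells all that it offers.
- The arm moves only by the tool arm_command, never from a script. Its argument "moves" is a list of rows, each a list of 3 entries, a list of its own where there are three numbers: the opening, from -1 (shut) to 1 (fully open), then the shift along the tool's x, y, z in units of 0.15 m (1.0 is 0.15 m), then the turn about the tool's z in units of 2 pi rad (1.0 is 2 pi rad). A call has 1 to 20 rows; each row is the pose to reach, as a shift and turn from the pose commanded when the call began, along the tool's axes at that moment, turning the shorter way round; what a row does not reach only later rows make up. A row lasts 1/12 s, in which the tool goes at most 41.7 mm and 7.16 degrees, less where a joint would pass 70% of its speed; a pose out of reach is approached as far as the arm can. A call with a number of a shift or a turn outside -1 to 1 is refused whole. A call with a gripper value outside its range is refused whole. The fingers move at their own pace and stop on an object; the grip force is fixed at half the most. Time passes only in rows, so rows that repeat a pose let the fingers close. It gives the time, the measured TCP pose, the force, the opening and the grip force at its end, in the units of the state.
- manip.state(): the state, without advancing time (a new reading comes with each control period).
- manip.grab_frame(name): name is "scene" or "top"; returns a dict with "frame" (420x560x3 uint8, red, green, blue), "fx", "fy", "cx", "cy" (pixels), "k1" (the pictures are not rectified: a ray, as slopes to the right and down, at radius r is drawn at 1 + k1 r^2 times it, then the intrinsics apply), "R" (3x3) and "t" (3): a world point X has camera coordinates R X + t. Camera axes: x right, y down, z forward; pixel columns grow to the right and rows downward; lengths in m; the calibration is good to about 2 mm. A picture is of the moment at which its call begins. There is no depth.
- manip.job_done(): hands the job in; it is judged then, once.
Trained networks look in a picture, given as the dict that the camera call returned (one of the last four; its "shot" number tells which), for a name from the list of things; names that differ only in an ending like _2 or _b are one class to them, and where a whole thing is asked for, a point or a joint stands for the part that bears it (a point fixed in the world has none). Each returns a list of dicts, best first, with "confidence" (0 to 1); they miss things now and then, are a little off and sometimes report something else, mostly with a low value. They report only what shows in the picture. A call takes as long as a camera call.
- manip.search_frame(picture, target): "extent" ([left, top, right, bottom] in pixels, round what is visible of it).
The state is a dict: "time": time; "joint_pos": joint angles; "joint_vel": joint speeds; "joint_efforts": joint torques, N m; "tool_pos": TCP position; "tool_rot": TCP orientation; "contact_force": force on the tool from outside, world axes, zero at the start; "ft_torque": the same for the moment, N m; "gripper_width": opening from 0.0 (shut) to 1.0 (fully open); "grasp_force": force on a finger pad.
Only numpy, scipy, OpenCV 4.12 (cv2) and the standard library are available. Lean on these libraries where they do the work, as an engineer would, in place of code of your own. Each camera call takes 0.05 s, during which the arm holds its last target. There are 200 camera calls.

## Working session

There is one attempt and no reset: what is moved stays moved. The work goes in short steps, Python scripts to look and compute and a tool call to move; the robot and the scene stay as the last step left them, time stands still between calls to the robot, and variables do not carry over. Pictures are saved under pics/ and viewed, at most 10 in all, crops included, and the job is handed in when it is done.

Besides the shell and the picture viewer there is one more tool, called by a JSON object that holds its "fn" and its "kwargs", one argument or row to a line. arm_command: Moves the arm, as the interface text tells. Shifts and turns lie within -1 to 1; 1 stands for 0.15 m of shift or 2 pi rad of turn. Its arguments: {"type":"object","properties":{"moves":{"type":"array"}},"required":["moves"]}

```bash
mkdir -p pics; cat > h.py <<'E'
import numpy as np, cv2
from plant import manip
def shot(name,fn=None):
    p=manip.grab_frame(name)
    if fn: cv2.imwrite('pics/'+fn,cv2.cvtColor(p['frame'],cv2.COLOR_RGB2BGR))
    return p
def K(p): return np.array([[p['fx'],0,p['cx']],[0,p['fy'],p['cy']],[0,0,1.]])
def proj(p,X):
    X=np.atleast_2d(X).astype(float); R=np.array(p['R']);t=np.array(p['t'])
    return cv2.projectPoints(X,cv2.Rodrigues(R)[0],t,K(p),np.array([p['k1'],0,0,0.]))[0].reshape(-1,2)
def atz(p,uv,z):
    R=np.array(p['R']);t=np.array(p['t'])
    n=cv2.undistortPoints(np.array([[uv]],float),K(p),np.array([p['k1'],0,0,0.])).ravel()
    d=R.T@np.array([n[0],n[1],1]);c=-R.T@t
    return c+d*(z-c[2])/d[2]
E
python3 - <<'E'
from h import *
for n in('scene','top'):
    p=shot(n,n+'0.png'); R=np.array(p['R']);print(n,'cam',-R.T@np.array(p['t']),'fwd',R[2],p['fx'])
    for o in('jug','handle_top','flap_mid','flask_lid','drip_tray','tea_tin','tea_glass','teaspoon','sachet_a'):
        print(o,[(np.round(d['extent']).tolist(),round(d['confidence'],2)) for d in manip.search_frame(p,o)][:2])
s=manip.state();print(s)
E
```

```text
scene cam [-0.30392451  0.54362714  0.86241556] fwd [ 0.72205037 -0.42199252 -0.54823861] 454.6659654355683
jug [([205.0, 182.0, 266.0, 293.0], 0.74), ([289.0, 271.0, 317.0, 309.0], 0.38)]
handle_top [([204.0, 179.0, 269.0, 290.0], 0.64)]
flap_mid [([236.0, 178.0, 252.0, 211.0], 0.91)]
flask_lid [([236.0, 179.0, 251.0, 214.0], 0.65)]
drip_tray [([203.0, 262.0, 266.0, 298.0], 0.69)]
tea_tin []
tea_glass [([290.0, 270.0, 316.0, 309.0], 0.72)]
teaspoon [([247.0, 311.0, 288.0, 337.0], 0.79)]
sachet_a [([199.0, 351.0, 230.0, 384.0], 0.94)]
top cam [0.38227129 0.07109659 1.34653084] fwd [ 0.13528318  0.0144854  -0.99070108] 453.1710760950083
jug [([230.0, 164.0, 278.0, 228.0], 0.75)]
handle_top [([229.0, 167.0, 278.0, 228.0], 0.69)]
flap_mid [([246.0, 192.0, 270.0, 209.0], 0.82), ([281.0, 248.0, 301.0, 272.0], 0.61)]
flask_lid [([245.0, 192.0, 267.0, 212.0], 0.59)]
drip_tray [([226.0, 174.0, 288.0, 241.0], 0.69), ([231.0, 166.0, 275.0, 228.0], 0.64)]
tea_tin [([278.0, 147.0, 297.0, 172.0], 0.68)]
tea_glass [([279.0, 250.0, 302.0, 270.0], 0.62)]
teaspoon [([228.0, 270.0, 271.0, 278.0], 0.67)]
sachet_a [([181.0, 278.0, 212.0, 298.0], 0.66)]
{'time': 1.0, 'joint_pos': array([-1.43099049e+00,  5.26573587e-02,  1.61289815e+00,  3.67949170e-05,
        1.47600299e+00, -1.19011117e-01]), 'joint_vel': array([ 0.0016068 ,  0.00085719, -0.00105592, -0.00079949,  0.00143743,
       -0.00030364]), 'joint_efforts': array([-1.21399840e-03, -3.93694675e+01, -3.70474148e+01, -2.06529658e-04,
        3.77603428e-04, -2.10756426e-06]), 'tool_pos': array([ 0.15996087, -0.60416444,  0.25633114]), 'tool_rot': array([1.68880791e-05, 9.91638626e-01, 1.29045860e-01, 1.84914801e-05]), 'contact_force': array([-0.16786061,  0.67507156, -0.37685991]), 'ft_torque': array([-0.01530533,  0.00033757, -0.01984686]), 'grasp_force': 0.0, 'gripper_width': 0.9999526834405171}
```

View pics/scene0.png

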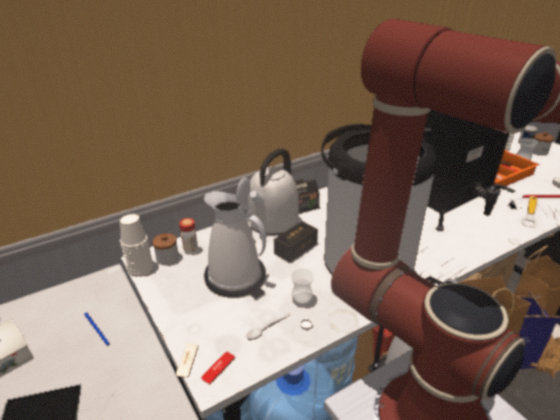

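View pics/top0.png

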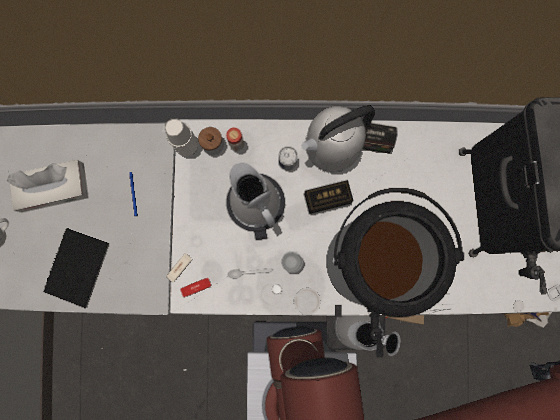

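The scene picture shows the jug at about (235,240), spout to the upper left, and its handle at right (258,235). In the top picture the jug is at (255,200) with the handle pointing to (275,228), and the dispenser is at (400,255). I'll enlarge both views to measure the jug.

```bash
python3 - <<'E'
from h import *
a=cv2.imread('pics/top0.png')[155:255,210:310];b=cv2.imread('pics/scene0.png')[170:310,190:290]
cv2.imwrite('pics/c0.png',np.hstack([cv2.resize(a,(400,400),interpolation=3),cv2.resize(b,(400,560),interpolation=3)[:400],]))
p=shot('top');q=shot('scene')
# tray centre guess from tray rim: dark ring in top
for uv in[(256,203)]: print(atz(p,uv,.018))
E
```

```text
[0.5874292 0.1379253 0.018    ]
```

View pics/c0.png

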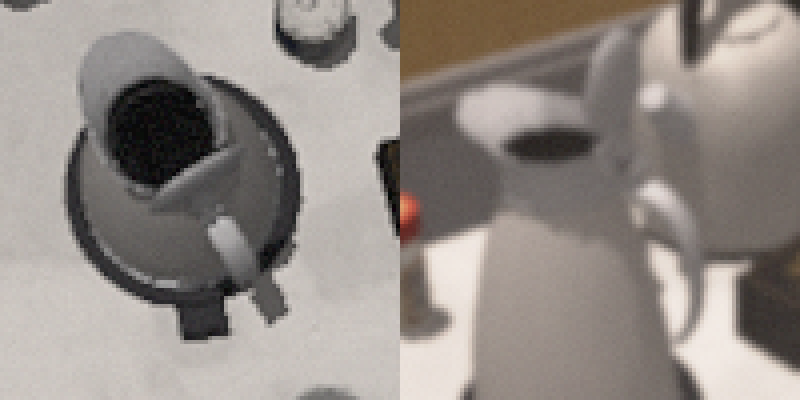

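The enlargement shows the mouth's centre at about top pixel (250.5,188). The handle's bar runs from (264,211) to (270,225), the flap stands nearly upright with its edge between (249,206) and (270,193), and the tray tab is at (261,234). Next I'll overlay a model to fit the yaw and the lid angle.

```bash
cat > ov.py <<'E'
from h import *
def w(P,x,y,yaw,z0=.01):
    c,s=np.cos(yaw),np.sin(yaw);P=np.atleast_2d(P)
    return np.c_[x+c*P[:,0]-s*P[:,1],y+s*P[:,0]+c*P[:,1],P[:,2]+z0]
a=np.linspace(0,2*np.pi,40)
def model(th):
    out=[]
    out.append((np.c_[.036*np.cos(a),.036*np.sin(a),0*a+.24],(0,255,0)))
    out.append((np.c_[.07*np.cos(a),.07*np.sin(a),0*a],(255,255,0)))
    out.append((np.array([[.036,-.009,.217],[.075,-.009,.217],[.101,-.009,.193],[.101,.009,.193],[.075,.009,.217],[.036,.009,.217]]),(0,0,255)))
    out.append((np.array([[.101,0,.193],[.101,0,.097],[.085,0,.097],[.085,0,.193]]),(0,0,255)))
    for h in(.009,.002): # flap: along u from hinge, outer face offset 9mm
        u=.044+.033*np.cos(a);v=.033*np.sin(a)
        out.append((np.c_[.0447-u*np.cos(th)+h*np.sin(th),v,.241+u*np.sin(th)+h*np.cos(th)],(255,0,255)))
    return out
def overlay(img,p,x,y,yaw,th,box,k):
    l,t,r,b=box;c=cv2.resize(img[t:b,l:r],None,fx=k,fy=k,interpolation=3)
    for P,col in model(th):
        uv=(proj(p,w(P,x,y,yaw))-[l,t]+.5)*k
        cv2.polylines(c,[np.int32(uv)],True,col,1)
    uv=(proj(p,np.c_[x+.088*np.cos(a),y+.088*np.sin(a),0*a+.018])-[l,t]+.5)*k
    cv2.polylines(c,[np.int32(uv)],True,(0,255,255),1)
    return c
E
python3 - <<'E'
from ov import *
from scipy.optimize import least_squares
p=shot('top');q=shot('scene')
# keypoints
J=lambda P,v:w(P,v[0],v[1],v[2])
def flapend(v,s): # sides of the flap disc
    th=v[3];return [.0447-.044*np.cos(th)+.0055*np.sin(th),s*.033,.241+.044*np.sin(th)+.0055*np.cos(th)]
def res(v):
    e=[]
    e+=list(proj(p,J([0,0,.24],v))[0]-[250.3,187.8])
    e+=list(proj(p,J([.0555,0,.217],v))[0]-[265.2,213])
    e+=list(proj(p,[v[0],v[1],.018])[0]-[255.6,202.6])
    return e
r=least_squares(res,[.588,.139,-2.4,1.6]);print(r.x,np.round(r.fun,1))
x,y,yaw,_=r.x
A=overlay(cv2.imread('pics/top0.png'),p,x,y,yaw,1.65,(210,155,310,255),4)
B=overlay(cv2.imread('pics/scene0.png'),q,x,y,yaw,1.65,(190,170,290,310),4)
B=np.vstack([B]);A=np.vstack([A,np.zeros((160,400,3),np.uint8)]);cv2.imwrite('pics/o1.png',np.hstack([A,B]))
E
```

```text
[ 0.58478499  0.13751282 -2.5936108   1.6       ] [ 1.3  1.9 -1.8 -2.9  0.5  1.3]
```

View pics/o1.png

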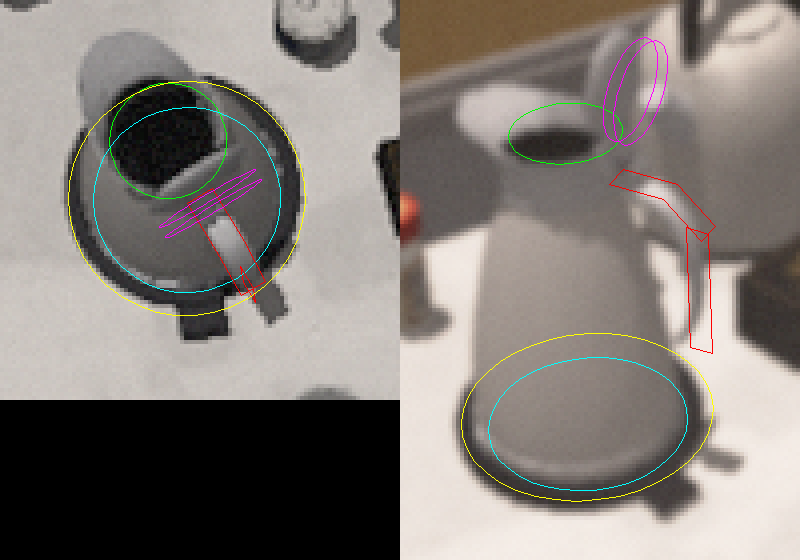

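```bash
python3 - <<'E'
from ov import *
from scipy.optimize import least_squares
p=shot('top');q=shot('scene')
X=least_squares(lambda X:np.r_[proj(p,X)[0]-[259,200.5],proj(q,X)[0]-[244,195]],[.57,.12,.28]);print('flap mid',X.x,X.fun)
x,y=.590,.1405
for yaw in(-2.5,-2.6,-2.7,-2.8): print(yaw,(X.x[:2]-[x,y])@[np.cos(yaw),np.sin(yaw)],(X.x[:2]-[x,y])@[-np.sin(yaw),np.cos(yaw)])
def strip(yaw,th):
    A=overlay(cv2.imread('pics/top0.png'),p,x,y,yaw,th,(220,155,300,255),3)
    B=overlay(cv2.imread('pics/scene0.png'),q,x,y,yaw,th,(198,172,278,304),4)
    return np.vstack([cv2.resize(A,(260,270)),B[:330,:260] if 0 else cv2.resize(B[:330],(260,330))])
cv2.imwrite('pics/o2.png',np.hstack([strip(-2.6,1.4),strip(-2.68,1.5),strip(-2.76,1.6)]))
E
```

```text
flap mid [0.55213107 0.11677283 0.28272763] [ 0.31994452  0.19562697 -0.38516785 -0.02999127]
-2.5 0.044538503096435506 -0.003654634631975153
-2.6 0.04468085075810748 0.0008100542550678984
-2.7 0.04437676212853005 0.00526664934776264
-2.8 0.04362927556077161 0.009670621821097333
```

View pics/o2.png

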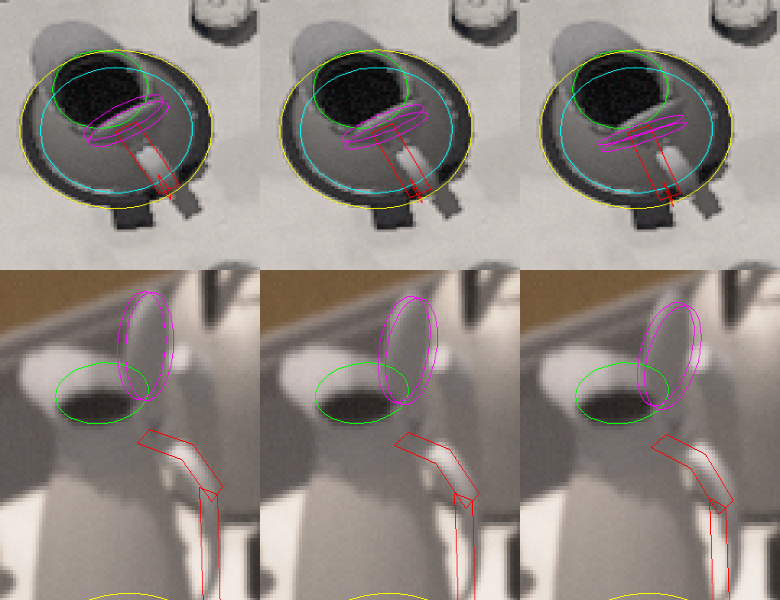

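The -2.6 overlay with a lid angle of about 1.4 fits best. That puts the jug at (0.590, 0.1405), yaw about -2.59, lid about 1.45. Next I raise the tool and cross above the dispenser with the fingers shut.

{"fn": "arm_command", "kwargs": {
  "moves": [
    [-1,[0,0,-0.28],0],
    [-1,[0,0,-0.55],0],
    [-1,[0,0,-0.8],0],
    [-1,[0,0,-1],0],
    [-1,[0,0,-1],0]
  ]
}}

```text
time: 1.72
tool_pos: [0.1602, -0.6059, 0.4162]
tool_rot: [0.007, 0.992, 0.129, 0.0]
contact_force: [-0.3, -0.4, 1.7]
gripper_width: 0.299
grasp_force: 0.0
```

{"fn": "arm_command", "kwargs": {
  "moves": [
    [-1,[0,0,-0.28],0],
    [-1,[0,0,-0.55],0],
    [-1,[0,0,-0.8],0],
    [-1,[0,0,-1],0],
    [-1,[0,0,-1],0]
  ]
}}

```text
time: 2.13
tool_pos: [0.1599, -0.6041, 0.5653]
tool_rot: [0.007, 0.992, 0.129, 0.0]
contact_force: [-0.1, -0.1, 2.1]
gripper_width: -0.001
grasp_force: 0.0
```

{"fn": "arm_command", "kwargs": {
  "moves": [
    [-1,[0.17,-0.19,0],0],
    [-1,[0.34,-0.39,0],0],
    [-1,[0.51,-0.58,0],0],
    [-1,[0.68,-0.77,0],0],
    [-1,[0.85,-0.97,0],0],
    [-1,[0.85,-0.97,0],0]
  ]
}}

```text
time: 2.63
tool_pos: [0.248, -0.4262, 0.558]
tool_rot: [0.001, 0.991, 0.132, 0.001]
contact_force: [-0.2, -0.7, 0.9]
gripper_width: -0.003
grasp_force: 0.0
```

{"fn": "arm_command", "kwargs": {
  "moves": [
    [-1,[0.17,-0.19,0],0],
    [-1,[0.34,-0.39,0],0],
    [-1,[0.51,-0.58,0],0],
    [-1,[0.68,-0.77,0],0],
    [-1,[0.85,-0.97,0],0],
    [-1,[0.85,-0.97,0],0]
  ]
}}

```text
time: 3.13
tool_pos: [0.3338, -0.2529, 0.5571]
tool_rot: [0.0, 0.991, 0.133, 0.001]
contact_force: [-0.2, 0.0, -0.1]
gripper_width: 0.001
grasp_force: 0.0
```

{"fn": "arm_command", "kwargs": {
  "moves": [
    [-1,[0.17,-0.19,0],0],
    [-1,[0.34,-0.39,0],0],
    [-1,[0.51,-0.58,0],0],
    [-1,[0.68,-0.77,0],0],
    [-1,[0.85,-0.97,0],0],
    [-1,[0.85,-0.97,0],0]
  ]
}}

```text
time: 3.63
tool_pos: [0.4197, -0.0794, 0.5554]
tool_rot: [-0.001, 0.991, 0.134, 0.0]
contact_force: [0.5, 0.4, 0.6]
gripper_width: -0.003
grasp_force: 0.0
```

{"fn": "arm_command", "kwargs": {
  "moves": [
    [-1,[0.17,-0.19,0],-0.015],
    [-1,[0.34,-0.39,0],-0.03],
    [-1,[0.51,-0.58,0],-0.047],
    [-1,[0.68,-0.77,0],-0.047],
    [-1,[0.85,-0.97,0],-0.047],
    [-1,[0.85,-0.97,0],-0.047],
    [-1,[0.85,-0.97,0],-0.047]
  ]
}}

```text
time: 4.22
tool_pos: [0.5048, 0.09, 0.5546]
tool_rot: [-0.0, 0.961, 0.275, -0.001]
contact_force: [-0.3, -0.9, -0.5]
gripper_width: -0.001
grasp_force: 0.0
```

{"fn": "arm_command", "kwargs": {
  "moves": [
    [-1,[0,0,0.25],0],
    [-1,[0,0,0.5],0],
    [-1,[0,0,0.75],0],
    [-1,[0,0,1],0],
    [-1,[0,0,1],0]
  ]
}}

```text
time: 4.63
tool_pos: [0.5003, 0.0873, 0.3942]
tool_rot: [-0.002, 0.962, 0.272, -0.009]
contact_force: [-0.5, 0.9, -3.5]
gripper_width: 0.003
grasp_force: 0.0
```

{"fn": "arm_command", "kwargs": {
  "moves": [
    [-1,[0,0,0.2],0],
    [-1,[0,0,0.4],0],
    [-1,[0,0,0.53],0],
    [-1,[0,0,0.53],0],
    [-1,[0,0,0.53],0]
  ]
}}

```text
time: 5.05
tool_pos: [0.5044, 0.0881, 0.3284]
tool_rot: [0.0, 0.962, 0.273, 0.0]
contact_force: [0.2, 0.2, 0.9]
gripper_width: 0.0
grasp_force: 0.0
```

```bash
python3 - <<'E'
from ov import *
s=manip.state();print(s['tool_pos'],s['contact_force'])
p=shot('top','t1.png');q=shot('scene','s1.png')
print(proj(q,s['tool_pos']-[0,0,.025]),proj(p,s['tool_pos']-[0,0,.025]))
A=cv2.resize(cv2.imread('pics/t1.png')[155:255,220:320],(400,400),interpolation=3);B=cv2.resize(cv2.imread('pics/s1.png')[150:250,200:300],(400,400),interpolation=3)
cv2.imwrite('pics/v1.png',np.hstack([A,B]))
E
```

```text
[0.50441033 0.08810182 0.32841668] [0.16465648 0.18089719 0.8837593 ]
[[263.28402487 192.90568294]] [[271.09399382 219.68174589]]
```

View pics/v1.png

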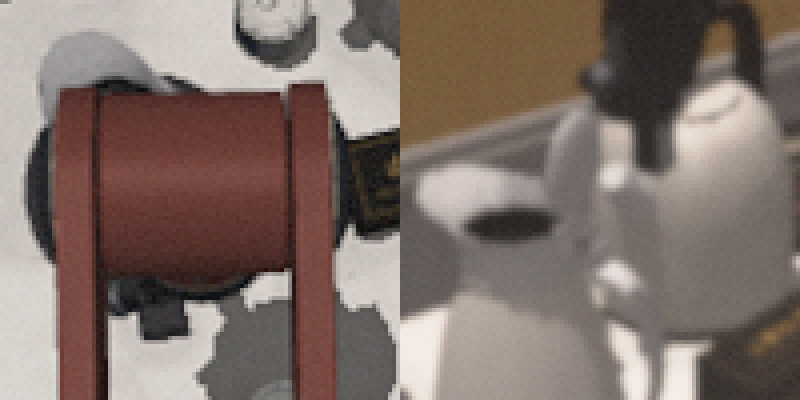

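The finger tip is at scene pixel (263.7,192.5) and the flap's face is at about (244,187), so there is a clear gap on the handle side. I'll now sweep the flap over towards the spout.

{"fn": "arm_command", "kwargs": {
  "moves": [
    [-1,[0.12,0,0],0],
    [-1,[0.22,0,0],0],
    [-1,[0.29,0,0],0],
    [-1,[0.335,0,-0.01],0],
    [-1,[0.38,0,-0.01],0],
    [-1,[0.415,0,0],0],
    [-1,[0.45,0,0.01],0],
    [-1,[0.48,0,0.028],0],
    [-1,[0.515,0,0.045],0],
    [-1,[0.54,0,0.07],0],
    [-1,[0.57,0,0.093],0],
    [-1,[0.592,0,0.122],0],
    [-1,[0.615,0,0.15],0],
    [-1,[0.63,0,0.185],0],
    [-1,[0.648,0,0.218],0],
    [-1,[0.65,0,0.22],0]
  ]
}}

```text
time: 6.48
tool_pos: [0.5866, 0.1404, 0.292]
tool_rot: [-0.0, 0.962, 0.274, -0.001]
contact_force: [-0.4, 1.1, -1.0]
gripper_width: -0.0
grasp_force: 0.0
```

```bash
python3 - <<'E'
from ov import *
s=manip.state();print(s['tool_pos'],s['contact_force'])
q=shot('scene','s2.png')
B=cv2.resize(cv2.imread('pics/s2.png')[150:300,190:290],(400,600),interpolation=3)
cv2.imwrite('pics/v2.png',B)
E
```

```text
[0.58664126 0.14035163 0.29197822] [-0.38740295  1.143095   -0.97452134]
```

View pics/v2.png

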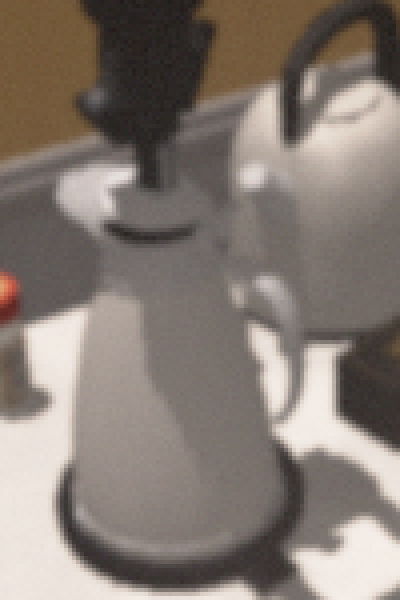

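The flap has folded over. A thin dark gap is still visible at crop (150,232), so the lid is almost shut. I'll press down gently.

{"fn": "arm_command", "kwargs": {
  "moves": [
    [-1,[0.01,0,0.02],0],
    [-1,[0.015,0,0.035],0],
    [-1,[0.02,0,0.048],0],
    [-1,[0.02,0,0.055],0],
    [-1,[0.02,0,0.06],0],
    [-1,[0.02,0,0.06],0]
  ]
}}

```text
time: 7.03
tool_pos: [0.5895, 0.1419, 0.2848]
tool_rot: [-0.0, 0.962, 0.274, 0.0]
contact_force: [0.6, -0.6, 0.4]
gripper_width: 0.003
grasp_force: 0.0
```

{"fn": "arm_command", "kwargs": {
  "moves": [
    [-1,[0,0,0.007],0],
    [-1,[0,0,0.014],0],
    [-1,[0,0,0.014],0],
    [-1,[0,0,0.014],0]
  ]
}}

```text
time: 7.37
tool_pos: [0.5898, 0.142, 0.2845]
tool_rot: [0.0, 0.962, 0.274, 0.001]
contact_force: [-2.4, -0.7, 5.4]
gripper_width: 0.003
grasp_force: 2.6
```

{"fn": "arm_command", "kwargs": {
  "moves": [
    [-1,[0,0,0.007],0],
    [-1,[0,0,0.014],0],
    [-1,[0,0,0.014],0],
    [-1,[0,0,0.014],0]
  ]
}}

```text
time: 7.7
tool_pos: [0.5902, 0.1422, 0.2844]
tool_rot: [0.0, 0.962, 0.274, 0.002]
contact_force: [-4.0, 0.2, 10.7]
gripper_width: 0.001
grasp_force: 5.2
```

It's solid at 10 N with the tip at z 0.2595, which matches the lid's shut height. I'll go straight up, open and move over the handle.

{"fn": "arm_command", "kwargs": {
  "moves": [
    [-1,[0,0,-0.1],0],
    [-1,[0,0,-0.3],0],
    [-1,[0,0,-0.5],0],
    [-1,[0,0,-0.6],0],
    [1,[-0.15,0,-0.6],0],
    [1,[-0.3,0,-0.6],0],
    [1,[-0.42,0,-0.6],0],
    [1,[-0.42,0,-0.6],0],
    [1,[-0.42,0,-0.6],0],
    [1,[-0.42,0,-0.6],0],
    [1,[-0.42,0,-0.6],0],
    [1,[-0.42,0,-0.6],0]
  ]
}}

```text
time: 8.7
tool_pos: [0.5364, 0.109, 0.3703]
tool_rot: [-0.0, 0.962, 0.274, -0.0]
contact_force: [-0.5, -0.1, 0.0]
gripper_width: 0.999
grasp_force: 0.0
```

```bash
python3 - <<'E'
from ov import *
s=manip.state();print(s['tool_pos'],s['contact_force'],s['gripper_width'])
x,y,yaw=.590,.1405,-2.59
d=s['tool_pos'][:2]-[x,y];print('jugframe',d@[np.cos(yaw),np.sin(yaw)],d@[-np.sin(yaw),np.cos(yaw)])
q=shot('scene','s3.png')
B=overlay(cv2.imread('pics/s3.png'),q,x,y,yaw,0.,(190,140,290,290),4)
C=cv2.resize(cv2.imread('pics/s3.png')[140:290,190:290],(400,600),interpolation=3)
cv2.imwrite('pics/v3.png',np.hstack([C,B]))
E
```

```text
[0.53638003 0.10903316 0.37026516] [-0.53079029 -0.12651802  0.04737175] 0.9989495456197197
jugframe 0.062157668987190086 -0.0012992194393253303
```

View pics/v3.png

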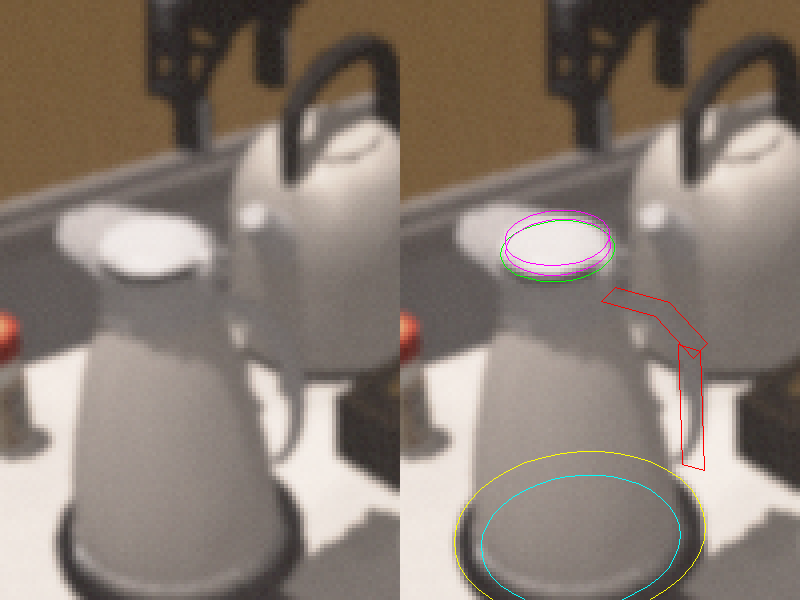

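The lid lies flat on the mouth, centred at crop (155,245), and the model matches to about 1 px. The gripper is over the handle's bar, so I'll go down.

{"fn": "arm_command", "kwargs": {
  "moves": [
    [1,[0,0,0.18],0],
    [1,[0,0,0.36],0],
    [1,[0,0,0.52],0],
    [1,[0,0,0.66],0],
    [1,[0,0,0.77],0],
    [1,[0,0,0.86],0],
    [1,[0,0,0.91],0],
    [1,[0,0,0.93],0],
    [1,[0,0,0.93],0],
    [1,[0,0,0.93],0]
  ]
}}

```text
time: 9.58
tool_pos: [0.5365, 0.1088, 0.2322]
tool_rot: [0.0, 0.962, 0.274, 0.001]
contact_force: [-0.3, -0.3, -0.4]
gripper_width: 1.001
grasp_force: 0.0
```

{"fn": "arm_command", "kwargs": {
  "moves": [
    [1,[0,0,0.02],0],
    [0.4,[0,0,0.02],0],
    [0,[0,0,0.02],0],
    [-0.2,[0,0,0.02],0],
    [-0.3,[0,0,0.02],0],
    [-0.4,[0,0,0.02],0],
    [-0.5,[0,0,0.02],0],
    [-0.6,[0,0,0.02],0],
    [-0.7,[0,0,0.02],0],
    [-0.8,[0,0,0.02],0],
    [-1,[0,0,0.02],0],
    [-1,[0,0,0.02],0],
    [-1,[0,0,0.02],0],
    [-1,[0,0,0.02],0],
    [-1,[0,0,0.02],0],
    [-1,[0,0,0.02],0]
  ]
}}

```text
time: 10.92
tool_pos: [0.536, 0.1086, 0.2285]
tool_rot: [0.0, 0.962, 0.273, 0.0]
contact_force: [-1.4, -2.1, 5.2]
gripper_width: 0.206
grasp_force: 58.7
```

The grip is on the bar: 17.5 mm opening at 59 N. I'll lift slowly.

{"fn": "arm_command", "kwargs": {
  "moves": [
    [-1,[0,0,-0.01],0],
    [-1,[0,0,-0.02],0],
    [-1,[0,0,-0.03],0],
    [-1,[0,0,-0.045],0],
    [-1,[0,0,-0.06],0],
    [-1,[0,0,-0.075],0],
    [-1,[0,0,-0.09],0],
    [-1,[0,0,-0.1],0],
    [-1,[0,0,-0.1],0]
  ]
}}

```text
time: 11.67
tool_pos: [0.5361, 0.1087, 0.2437]
tool_rot: [0.0, 0.962, 0.274, 0.0]
contact_force: [0.7, -0.6, -5.2]
gripper_width: 0.213
grasp_force: 58.6
```

```bash
python3 - <<'E'
from ov import *
s=manip.state();print(s['tool_pos'],s['contact_force'],s['ft_torque'],s['gripper_width'],s['grasp_force'],s['tool_rot'])
E
```

```text
[0.53611728 0.10874278 0.24367558] [ 0.6666287  -0.5816886  -5.21435288] [-0.09191005  0.15865326  0.05033466] 0.21286908490895612 58.63609135271037 [7.93034996e-05 9.61863370e-01 2.73530047e-01 4.04458864e-04]
```

{"fn": "arm_command", "kwargs": {
  "moves": [
    [-1,[0,0,-0.02],0],
    [-1,[0,0,-0.05],0],
    [-1,[0,0,-0.09],0],
    [-1,[0,0,-0.13],0],
    [-1,[0,0,-0.17],0],
    [-1,[0,0,-0.21],0],
    [-1,[0,0,-0.25],0],
    [-1,[0,0,-0.29],0],
    [-1,[0,0,-0.33],0],
    [-1,[0,0,-0.37],0],
    [-1,[0,0,-0.4],0],
    [-1,[0,0,-0.43],0],
    [-1,[0,0,-0.45],0],
    [-1,[0,0,-0.46],0],
    [-1,[0,0,-0.46],0],
    [-1,[0,0,-0.46],0],
    [-1,[0,0,-0.46],0],
    [-1,[0,0,-0.46],0]
  ]
}}

```text
time: 13.17
tool_pos: [0.5357, 0.1087, 0.3116]
tool_rot: [-0.0, 0.962, 0.274, -0.0]
contact_force: [0.4, 0.6, -4.6]
gripper_width: 0.21
grasp_force: 58.7
```

```bash
python3 - <<'E'
from ov import *
s=manip.state();print(s['tool_pos'],s['contact_force'],s['ft_torque'],s['grasp_force'])
x,y,yaw=.590,.1405,-2.59
q=shot('scene','s4.png');p=shot('top','t4.png')
C=cv2.resize(cv2.imread('pics/s4.png')[130:310,180:300],(400,600),interpolation=3)
D=cv2.resize(cv2.imread('pics/t4.png')[130:310,170:290],(400,600),interpolation=3)
cv2.imwrite('pics/v4.png',np.hstack([C,D]))
for n,im in(('scene',q),('top',p)):
    for o in('drip_tray','tea_tin','tea_glass','teaspoon','sachet_a'):
        print(n,o,[np.round(d['extent']).tolist() for d in manip.search_frame(im,o)][:1])
E
```

```text
[0.53574403 0.10868012 0.31162151] [ 0.35244815  0.64726708 -4.64522663] [-0.14181864  0.21843535  0.00412794] 58.69003923796502
scene drip_tray [[207.0, 256.0, 266.0, 299.0]]
scene tea_tin []
scene tea_glass [[290.0, 271.0, 314.0, 308.0]]
scene teaspoon [[247.0, 314.0, 288.0, 336.0]]
scene sachet_a [[199.0, 350.0, 233.0, 381.0]]
top drip_tray [[236.0, 206.0, 282.0, 240.0]]
top tea_tin [[277.0, 148.0, 298.0, 170.0]]
top tea_glass [[294.0, 251.0, 302.0, 270.0]]
top teaspoon []
top sachet_a [[181.0, 275.0, 211.0, 298.0]]
```

View pics/v4.png

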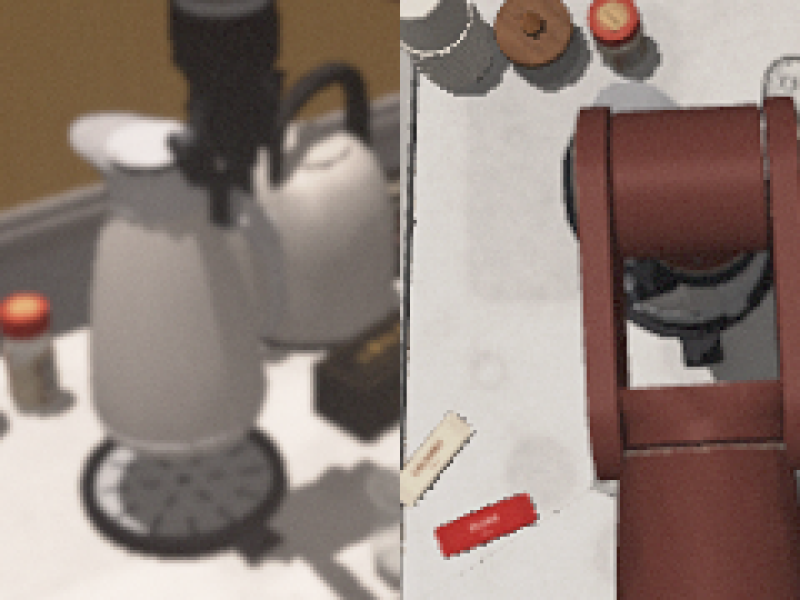

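The jug hangs upright about 8 cm up with its lid shut and stays steady in the grip. The tray below hasn't moved, with its rim still at crop (185,490), and the bystanders that can be seen are in place. I'll hand in.

```bash
python3 -c "
from plant import manip
print(manip.job_done())"
```

```text
the job is handed in; nothing more can be done
None
```

The jug's lid is shut, the jug is held upright and steady about 8 cm above the drip tray, and I saw no sign that the tray or the things around it had moved; the job is handed in, but no verdict came back.

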